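# Clamp block batteries in the ratchet charger and start it

## Task

Put the block batteries lying on the desk on charge: first free the ratchet with its release lever and turn the advance knob back to its stop so that the contact bar is fully open, lay every battery flat in a bay of its own with its terminals towards the contact bar, then let the pawl in again and advance the knob five clicks, one at a time and no further, so that the bar closes up to them. Only then reset the tripped cutout by pushing its lever fully off (towards the front) and throwing it fully on, and last twist the start knob clockwise to its stop and let it spring back. Leave the mug, calculator and mouse where they are.

Things in the scene. Friction and masses are not known exactly. Their poses are not given: they have to be found in the camera images.
- charger: Flat grey bench charger, fixed, 215 (x) x 390 (y) x 12 mm. Origin at desk height; edges 110 in front of it, 105 behind, 222 right, 168 left. x points to its back, y to its left, z up. Below, (x, y, z) are mm in this frame; deck top z = 12. Right of the bays: advance knob, release lever, start knob and cutout. The cutout is a black box x 36 to 94, y -163 to -127, top z = 28.
- bay_left (a point): Left one of the three bays (dark 46 x 32 inlays along y, 60 mm apart): where a battery's underside is centred when it touches the fence, (31, 120, 12). Fence: inner face x = 55, top z = 22, with equally low teeth 11 mm forward of it (x 44 to 55) that leave each bay 44 mm wide at its back; nothing else between bays. Setting down up to 15 mm in front of this point is fine: the bar pushes the battery back.
- bay_mid (a point): Middle one of the three bays (dark 46 x 32 inlays along y, 60 mm apart): where a battery's underside is centred when it touches the fence, (31, 60, 12). Fence: inner face x = 55, top z = 22, with equally low teeth 11 mm forward of it (x 44 to 55) that leave each bay 44 mm wide at its back; nothing else between bays. Setting down up to 15 mm in front of this point is fine: the bar pushes the battery back.
- bay_right (a point): Right one of the three bays (dark 46 x 32 inlays along y, 60 mm apart): where a battery's underside is centred when it touches the fence, (31, 0, 12). Fence: inner face x = 55, top z = 22, with equally low teeth 11 mm forward of it (x 44 to 55) that leave each bay 44 mm wide at its back; nothing else between bays. Setting down up to 15 mm in front of this point is fine: the bar pushes the battery back.
- bar_face (a point): Top edge of the battery-side face of the black contact bar, which runs along y in front of the bays (y -40 to 160, 8 thick, top z = 22.5) and is moved in x by the advance knob: face at x = -14.5 when fully open, 4 mm further back per click, so five clicks leave 49.5 mm to the fence.
- advance_knob (a joint): Advance knob with ten-tooth ratchet. Rad turned clockwise from above: 0 = at its stop, bar fully open; a click = 0.628. A spring pawl drops in at each click (at k x 0.628 +- 0.05) and stops it turning back (play 0.1); clockwise it clicks over with the pawl in. Part advanced at the start; stays where left. Five clicks = 3.14 = closed; beyond 3.36 it squeezes the batteries.
- knob_grip (a point): Middle of the black bar grip of the advance knob, on its vertical axis at (0, -95, 49). Bar 44 long x 12 thick, z 29 to 57; its length lies along the charger's x at value 0 and turns with the knob. Grip across the 12 mm. Below it a skirt, radius 17, up to z = 29, and a steel ratchet wheel, radius 30, top z = 24. Clear all round for 48 mm above z = 29.
- pawl_lever (a joint): Release lever of the pawl, vertical axis at (-49.6, -127.8). 0 = pawl in (holding), 0.5 rad = pawl freed. It stays where it is left; about 3 N at its pin moves it.
- pawl_pin (a point): Upright black pin near the front edge on the end of the release lever, 42 mm from its axis; at (-91.6, -127.8, 36) with the pawl in, (-86.5, -148, 36) freed. 10 mm thick, round head 13 mm, z 16 to 50. Push it sideways against its stop: to the right (-y) frees the pawl, to the left (+y) lets it in.
- trip_lever (a joint): Toggle of the cutout, hinged about y at (65, -145, 26). 0 = fully off (leans 0.5 rad to the front, -x), 1.0 = fully on (leans 0.5 rad to the back), about 0.5 (upright) = tripped. It stays where it is left; 1.5 N at the tip moves it.
- trip_tip (a point): Tip of the cutout's grey toggle, 9 (x) x 12 (y) mm thick, 34 mm long from its hinge; z = 60 when upright, 56 at either end. Push it in x against its stops.
- start_knob (a joint): Start knob. Rad turned clockwise from above, 0 to the stop at 1.0; a light spring (0.09 N m at the stop) brings it back to 0 when let go.
- start_grip (a point): Middle of the grey bar grip of the start knob, on its vertical axis at (-20, -185, 47), the knob furthest to the right. Bar 36 long x 11 thick, z 29 to 54, along the charger's x at value 0; skirt below of radius 16, up to z = 29. Grip across the 11 mm.
- block1_mid (a point): Centre of a loose block battery, 48.5 (x) x 26.5 (y) x 17.5 (z) mm, 45 g, black with a bare metal band at the terminal end; two or three of the four are there, lying on the desk left of the charger. Its x axis points away from its terminals. Grip across the 26.5 mm. In a bay its x axis is along the charger's x.
- block1_term (a point): Middle of that battery's terminal end (two round snap studs up to 7 mm across, standing 2.5 mm out at mid-height), 24 mm from its centre along its -x.
- block2_mid (a point): Centre of a loose block battery, 48.5 (x) x 26.5 (y) x 17.5 (z) mm, 45 g, black with a bare metal band at the terminal end; two or three of the four are there, lying on the desk left of the charger. Its x axis points away from its terminals. Grip across the 26.5 mm. In a bay its x axis is along the charger's x.
- block2_term (a point): Middle of that battery's terminal end (two round snap studs up to 7 mm across, standing 2.5 mm out at mid-height), 24 mm from its centre along its -x.
- block3_mid (a point): Centre of a loose block battery, 48.5 (x) x 26.5 (y) x 17.5 (z) mm, 45 g, black with a bare metal band at the terminal end; two or three of the four are there, lying on the desk left of the charger. Its x axis points away from its terminals. Grip across the 26.5 mm. In a bay its x axis is along the charger's x.
- block3_term (a point): Middle of that battery's terminal end (two round snap studs up to 7 mm across, standing 2.5 mm out at mid-height), 24 mm from its centre along its -x.
- block4_mid (a point): Centre of a loose block battery, 48.5 (x) x 26.5 (y) x 17.5 (z) mm, 45 g, black with a bare metal band at the terminal end; two or three of the four are there, lying on the desk left of the charger. Its x axis points away from its terminals. Grip across the 26.5 mm. In a bay its x axis is along the charger's x.
- block4_term (a point): Middle of that battery's terminal end (two round snap studs up to 7 mm across, standing 2.5 mm out at mid-height), 24 mm from its centre along its -x.
- mug: Coral mug, 100 high, behind the charger, bystander; origin under it.
- calculator: Pocket calculator, 118 x 74 x 11, left behind the batteries, bystander; origin under it.
- mouse: White computer mouse, 105 x 58 x 34, right of the charger, bystander; origin under it.
Things that resemble listed ones, but are neither listed nor needed, are in the scene too. What is shaped like the part that bears block3_mid but blue or turquoise is not meant.

How it is judged:
By the outcome, as a careful person would: the job done as asked, in the order asked, and still so for the second after the job is handed in, with the robot touching nothing.
Of block1, block2, block3, block4 only 2 to 3 are there at a start; the rules pass over those that are not, and their reading is None.
At some moment in a run one of block1, block2, block3, block4 may be knocked a few centimetres aside while the robot is not near it.
Once in a run the grip may slacken for a moment while it holds something.
It also fails if it takes over 200 s, if anything falls off the work surface, if the arm or the gripper's body presses on something with over 40 N, if the wrist force passes 120 N, or if a joint passes its speed limit or range.

## Robot

A 6-joint arm with a two-finger parallel gripper is mounted at the origin on a cart in front of the work surface, level with it; the furniture and walls round the work are solid. World frame = base frame: x ahead of the robot, y to its left, z up, the work surface at z = 0. Lengths are in m, angles in degrees, forces in N, time in s.
With the tool pointing down it reaches from about 0.35 to 0.85 m from the base axis. Payload 8.1 kg.
Tool frame: the origin (TCP) lies midway between the tips of the shut fingers; the grasp point (between the pads) lies 19 mm behind it; z points along the fingers, y is the line along which they close (so a half turn about z gives the same grasp; the last joint's range is limited). The gripper opens to 93 mm and grips with 3 to 60 N. Pads are 15 mm wide; open, the fingers measure 128 mm over their backs; the gripper's body (75 mm by 188 mm) begins 65 mm behind the grasp point.
Start: joints at [-76.685, 7.471, 85.268, -0, 87.261, -4.893], TCP at [0.188, -0.57, 0.219] pointing down, gripper open.
Joint ranges: [-169.43, 169.43], [-51.17, 129.36], [1.28, 143.12], [-76.62, 256.62], [0, 156.53], [-152.29, 152.29]. Speed limits (degrees/s): [136.94, 136.94, 159.86, 180, 180, 180].

## Interface

Orientations are given as a 3x3 rotation matrix whose columns are the frame's x, y, z axes.
In Python, from plant import r gives the robot as it stands.
- The arm moves only by the shell command python3 -m handwheel 'ROWS'. ROWS is JSON, a list of rows, each a list of 3 entries, a list of its own where there are three numbers: the shift along the tool's x, y, z in mm, then the turn, a rotation vector about the tool's x, y, z in degrees, then the closure, from -1 (fully open) to 1 (shut). A call has 1 to 10 rows; each row shifts and turns the commanded pose from where the row before left it, along the tool's axes as they then stand; what a row does not reach is not made up. A row lasts 1/10 s, in which the tool goes at most 50 mm and 8.59 degrees, less where a joint would pass 70% of its speed; a pose out of reach is approached as far as the arm can. A call with a gripper value outside its range is refused whole. The fingers move at their own pace and stop on an object; the grip force is fixed at half the most. Time passes only in rows, so rows that do not move let the fingers close. It gives the time, the measured TCP pose, the force, the opening and the grip force at its end, in the units of the state.
- r.sense(): the state, without advancing time (a new reading comes with each control period).
- r.camera(name): name is "scene" or "top" or "wrist"; returns a dict with "img" (480x640x3 uint8, red, green, blue), "mtx" (3x3 intrinsics, pixels), "xyz" and "rotation" of the camera in the world. Camera axes: x right, y down, z forward; pixel columns grow to the right and rows downward; lengths in m; the calibration is good to about 2 mm. A picture is of the moment at which its call begins. There is no depth.
- r.finish_job(): hands the job in; it is judged then, once.
The state is a dict: "clock": time; "qpos": joint angles; "joint_velocities": joint speeds; "effort": joint torques, N m; "eef_pos": TCP position; "ee_rot": TCP orientation; "ft_force": force on the tool from outside, world axes, zero at the start; "ft_torque": the same for the moment, N m; "opening": finger opening in m; "grip_force": force on a finger pad.
Only numpy, scipy, OpenCV 4.12 (cv2) and the standard library are available. Lean on these libraries where they do the work, as an engineer would, in place of code of your own. Each camera call takes 0.05 s, during which the arm holds its last target. There are 200 camera calls.

## Working session

There is one attempt and no reset: what is moved stays moved. The work goes in short steps, Python scripts to look and compute and a shell command to move; the robot and the scene stay as the last step left them, time stands still between calls to the robot, and variables do not carry over. Pictures are saved under pics/ and viewed, at most 16 in all, crops included, and the job is handed in when it is done.

```bash
ls; mkdir -p pics; cat > look.py <<'E'
import sys,cv2,numpy as np
from plant import r
def snap(name,fn=None):
    c=r.camera(name)
    if fn: cv2.imwrite(fn,c["img"][:,:,::-1])
    return c
def ray(c,u,v,z):
    d=np.array(c["rotation"])@np.linalg.inv(c["mtx"])@np.array([u,v,1.0])
    o=np.array(c["xyz"]); return o+d*(z-o[2])/d[2]
def proj(c,p):
    q=np.array(c["mtx"])@np.array(c["rotation"]).T@(np.array(p)-np.array(c["xyz"])); return q[:2]/q[2]
E
python3 - <<'E'
from look import *
import pickle
for n in("scene","top"):
    c=snap(n,f"pics/{n}0.png"); print(n,c["xyz"],np.array(c["rotation"]).round(3).tolist(),np.array(c["mtx"]).tolist()); pickle.dump(c,open(f"{n}0.pkl","wb"))
s=r.sense(); print({k:np.round(v,3).tolist() for k,v in s.items()})
E
```

```text
pics
scene [-0.13421444  0.70056702  0.66923343] [[-0.672, -0.373, 0.64], [-0.74, 0.354, -0.571], [-0.013, -0.857, -0.515]] [[455.0675150135276, 0.0, 327.5758541951616], [0.0, 455.0675150135276, 243.46588944190268], [0.0, 0.0, 1.0]]
top [0.41527126 0.06307608 1.28834654] [[-0.016, -0.991, 0.136], [-1.0, 0.017, 0.003], [-0.005, -0.136, -0.991]] [[487.5964411935796, 0.0, 325.0392990912766], [0.0, 487.5964411935796, 240.9674074328079], [0.0, 0.0, 1.0]]
{'clock': 0.1, 'qpos': [-76.684, 7.51, 85.321, -0.001, 87.262, -4.894], 'joint_velocities': [0.085, 0.055, -0.087, 0.039, 0.023, -0.035], 'effort': [0.002, -56.134, -49.31, 0.077, 0.029, -0.0], 'eef_pos': [0.187, -0.569, 0.218], 'ee_rot': [[0.95, 0.312, -0.0], [0.312, -0.95, 0.002], [0.0, -0.002, -1.0]], 'ft_force': [0.093, 0.512, 0.135], 'ft_torque': [0.002, -0.04, 0.043], 'grip_force': 0.0, 'opening': 0.093}
```

View pics/top0.png

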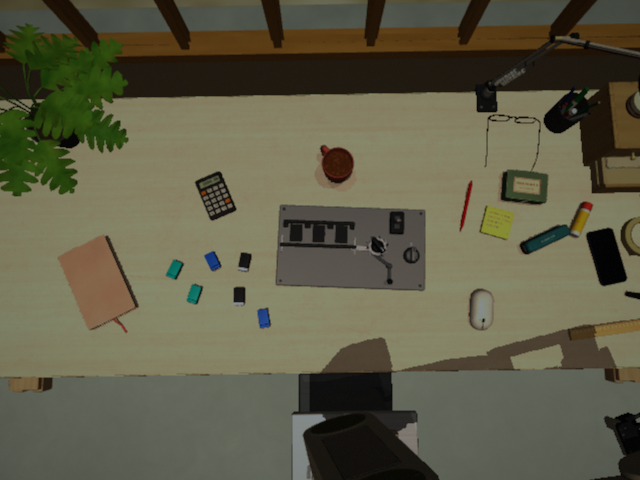

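View pics/scene0.png

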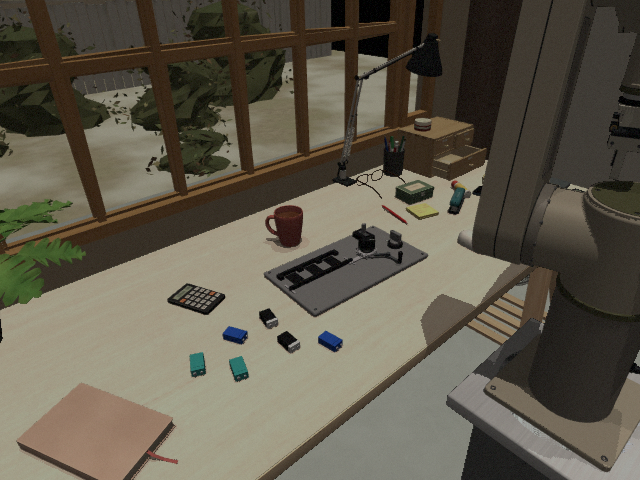

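The top view shows the charger at about (277..425, 205..290). There are two black batteries with a metal band, at (245,262) and (239,296); these fit the description. The blue ones at (212,261) and (264,318) and the turquoise ones at (175,269) and (194,294) are excluded by colour. I'll measure these and make one enlarged crop.

```bash
python3 - <<'E'
from look import *
import pickle
c=pickle.load(open("top0.pkl","rb")); im=c["img"]
hsv=cv2.cvtColor(im,cv2.COLOR_RGB2HSV)
roi=np.zeros(im.shape[:2],np.uint8); roi[195:300,268:435]=1
print(im[280,300],im[240,270],im[225,380])
m=((hsv[:,:,1]<50)&(roi>0)).astype(np.uint8); m=cv2.morphologyEx(m,cv2.MORPH_OPEN,np.ones((5,5)))
cs=max(cv2.findContours(m,0,1)[0],key=cv2.contourArea)
rc=cv2.minAreaRect(cs); b=cv2.boxPoints(rc); print(rc)
P=np.array([ray(c,u,v,.012) for u,v in b]);print(P.round(4).tolist())
print([round(float(np.linalg.norm(P[i]-P[i-1])),4) for i in range(4)])
for (u0,v0) in((245,262),(239,296)):
    w=im[v0-20:v0+20,u0-16:u0+16].astype(int)
    h=hsv[v0-20:v0+20,u0-16:u0+16]
    dark=((h[:,:,2]<60)).astype(np.uint8); n,l,st,ce=cv2.connectedComponentsWithStats(dark)
    i=1+st[1:,4].argmax(); print("dark",ce[i]+[u0-16,v0-20],st[i])
t=cv2.resize(im[240:312,160:280],None,fx=5,fy=5,interpolation=cv2.INTER_CUBIC)
t2=cv2.resize(im[200:296,270:430],None,fx=5,fy=5,interpolation=cv2.INTER_CUBIC)[:,:]
cv2.imwrite("pics/cropb.png",t[:,:,::-1]); 
E
```

```text
[92 86 79] [135 132 102] [83 78 72]
((351.41656494140625, 247.1698760986328), (148.27499389648438, 79.94090270996094), 2.2025980949401855)
[[0.4786, 0.1969, 0.012], [0.6913, 0.1881, 0.012], [0.669, -0.2065, 0.012], [0.4574, -0.189, 0.012]]
[0.3865, 0.2128, 0.3952, 0.2122]
dark [244.55172414 259.89655172] [ 10  11  12  15 145]
dark [239.05521472 294.17791411] [ 11  11  11  16 163]
```

View pics/cropb.png

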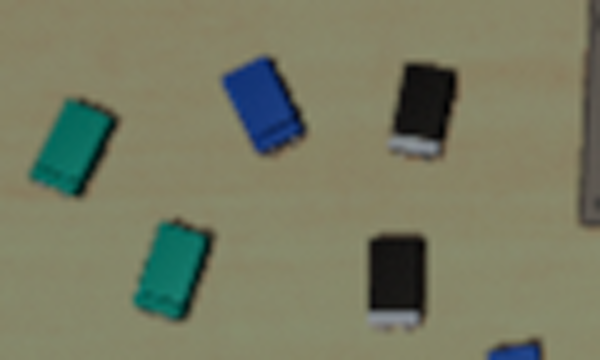

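The crop confirms two black batteries with pale terminal bands facing the front, at about top (245,262) and (239,296). Moving to look at the charger from close by.

```bash
cat >> look.py <<'E'
def ch(o,yaw):  # charger frame -> world
    R=cv2.Rodrigues(np.array([0,0,np.deg2rad(yaw)]))[0]
    return lambda x,y,z: np.array([o[0],o[1],0])+R@np.array([x,y,z])/1000
def shift(p,s=None):
    s=s or r.sense(); return (np.array(s["ee_rot"]).T@(np.array(p)-s["eef_pos"])*1000).round(1).tolist()
def tyaw(s=None):
    s=s or r.sense(); R=np.array(s["ee_rot"]); return float(np.rad2deg(np.arctan2(R[1,0],R[0,0])))
E
python3 -m handwheel '[[[0,0,0],[0,0,7.1],-1],[[0,0,0],[0,0,7.1],-1],[[0,0,0],[0,0,7.1],-1],[[24,-41,-4],[0,0,0],-1],[[24,-41,-4],[0,0,0],-1],[[24,-41,-4],[0,0,0],-1],[[24,-41,-4],[0,0,0],-1],[[24,-41,-4],[0,0,0],-1],[[24,-41,-4],[0,0,0],-1],[[24,-41,-4],[0,0,0],-1]]'
python3 -m handwheel '[[[24,-41,-4],[0,0,0],-1],[[24,-41,-4],[0,0,0],-1],[[24,-41,-4],[0,0,0],-1],[[24,-41,-4],[0,0,0],-1],[[24,-41,-4],[0,0,0],-1],[[24,-41,-4],[0,0,0],-1],[[0,0,0],[0,0,0],-1],[[0,0,0],[0,0,0],-1]]'
python3 - <<'E'
from look import *
import pickle
c=snap("wrist","pics/w1.png");pickle.dump(c,open("w1.pkl","wb"))
s=r.sense();print(s["eef_pos"],tyaw(s),c["xyz"],np.array(c["rotation"]).round(3).tolist(),c["mtx"])
E
```

```text
clock: 1.1
eef_pos: [0.3712, -0.2906, 0.2465]
ee_rot: [[0.999, -0.054, -0.0], [-0.054, -0.999, 0.0], [-0.0, -0.0, -1.0]]
ft_force: [1.3, -0.0, -0.0]
opening: 0.0931
grip_force: 0.0
clock: 1.9
eef_pos: [0.5278, -0.0535, 0.27]
ee_rot: [[0.999, -0.051, -0.001], [-0.051, -0.999, -0.0], [-0.001, 0.0, -1.0]]
ft_force: [-0.6, 0.0, -0.0]
opening: 0.0928
grip_force: 0.0
[ 0.52739636 -0.05457425  0.27002949] -3.037632806204097 [ 0.60382449 -0.05754502  0.43611263] [[-0.05, -0.961, -0.272], [-0.999, 0.048, 0.014], [-0.0, 0.273, -0.962]] [[413.45616786   0.         322.46270532]
 [  0.         413.45616786 237.82046605]
 [  0.           0.           1.        ]]
```

View pics/w1.png

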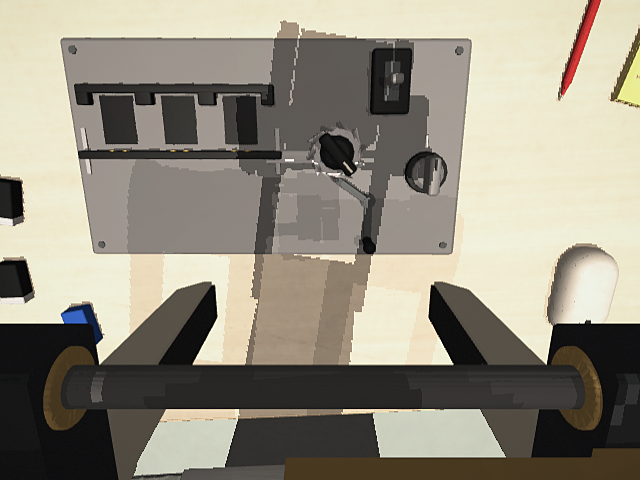

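The wrist view shows the deck corners at (62,38), (470,38), (453,254) and (95,253). The advance grip is at (337,153), the pin head at (369,246), the start grip at (428,172) and the cutout at (391,80). Fitting the charger pose next.

```bash
python3 - <<'E'
from look import *
import pickle
from scipy.optimize import least_squares
c=pickle.load(open("w1.pkl","rb"))
hsv=cv2.cvtColor(c["img"],cv2.COLOR_RGB2HSV)
px=[(62,38),(470,38),(453.5,254),(95,253.5)]
mod=np.array([[105,168],[105,-222],[-110,-222],[-110,168]])
P=np.array([ray(c,u,v,.012)[:2] for u,v in px])
print([round(float(np.linalg.norm(P[i]-P[i-1])),4) for i in range(4)])
f=lambda q:np.concatenate([ch(q[:2],q[2])(x,y,12)[:2]-p for (x,y),p in zip(mod,P)])
s=least_squares(f,[.578,.024,-3]);print(s.x.round(4),(s.fun*1000).round(1))
T=ch(s.x[:2],s.x[2])
for n,p in dict(knob=(0,-95,57),pin=(-91.6,-127.8,50),start=(-20,-185,54),cut=(65,-145,28),fenceR=(55,-40,22),tip=(65,-145,60)).items(): print(n,proj(c,T(*p)).round(1),T(*p).round(4))
# battery
c=pickle.load(open("top0.pkl","rb")); im=c["img"]; hsv=cv2.cvtColor(im,cv2.COLOR_RGB2HSV)
for (u0,v0) in((245,262),(239,296)):
    h=hsv[v0-20:v0+20,u0-16:u0+16]
    d=((h[:,:,2]<70)|(h[:,:,1]<40)).astype(np.uint8)
    n,l,st,ce=cv2.connectedComponentsWithStats(d); i=1+st[1:,4].argmax()
    cs=max(cv2.findContours((l==i).astype(np.uint8),0,1)[0],key=cv2.contourArea)
    rc=cv2.minAreaRect(cs); u,v=rc[0][0]+u0-16,rc[0][1]+v0-20
    b=cv2.boxPoints(rc)+[u0-16,v0-20]
    print(rc,ray(c,u,v,.0175).round(4),[ray(c,*q,.0175)[:2].round(4).tolist() for q in b])
E
```

```text
[0.2124, 0.3826, 0.2129, 0.3865]
[ 0.5786  0.0234 -2.8442] [ 1.2  3.2  1.1 -4.2 -0.9 -1.3 -1.5  2.3]
knob [339.7 154.3] [ 0.5739 -0.0715  0.057 ]
pin [371.9 249. ] [ 0.4807 -0.0997  0.05  ]
start [437.  176.1] [ 0.5494 -0.1604  0.054 ]
cut [393.2  80.4] [ 0.6363 -0.1246  0.028 ]
fenceR [280.7  92.4] [ 0.6315 -0.0193  0.022 ]
tip [399.4  76.9] [ 0.6363 -0.1246  0.06  ]
((15.095437049865723, 19.89211654663086), (10.564168930053711, 18.294048309326172), 14.931416511535645) [0.5381 0.2791 0.0175] [[0.5188, 0.2985], [0.5651, 0.2865], [0.5575, 0.2597], [0.5113, 0.2718]]
((15.5, 20.0), (18.0, 11.0), 90.0) [0.4496 0.2931 0.0175] [[0.4731, 0.3076], [0.4726, 0.279], [0.4262, 0.2787], [0.4267, 0.3072]]
```

```bash

python3 -m handwheel '[[[-11,11,37],[0,0,0],0.2],[[-11,11,37],[0,0,0],0.2],[[-11,11,37],[0,0,0],0.2],[[-11,11,37],[0,0,0],0.2],[[0,0,0],[0,0,0],0.2],[[0,0,0],[0,0,0],0.2],[[0,0,0],[0,0,0],0.2]]'
python3 - <<'E'
from look import *
import pickle
c=snap("wrist","pics/w2.png");pickle.dump(c,open("w2.pkl","wb"))
s=r.sense();print(s["eef_pos"],tyaw(s),s["qpos"],c["xyz"])
T=ch((.5786,.0234),-2.84)
for n,p in dict(tcp=None,knob=(0,-95,57),pin=(-91.6,-127.8,50),start=(-20,-185,54)).items(): print(n,proj(c,s["eef_pos"] if p is None else T(*p)).round(1))
E
```

```text
clock: 2.65
eef_pos: [0.4833, -0.0969, 0.1255]
ee_rot: [[0.998, -0.055, 0.004], [-0.055, -0.998, -0.001], [0.004, 0.001, -1.0]]
ft_force: [0.5, 0.4, 0.0]
opening: 0.0417
grip_force: 0.0
[ 0.48363843 -0.09672116  0.12561964] -3.1102161115929774 [-1.72727681e+01 -5.80792575e+00  1.08559848e+02  6.73047314e-03
  7.69834728e+01  7.58360788e+01] [ 0.55849373 -0.10100086  0.29196388]
tcp [321.8 301.4]
knob [266.   96.4]
pin [327.  254.2]
start [429.4 133.8]
```

View pics/w2.png

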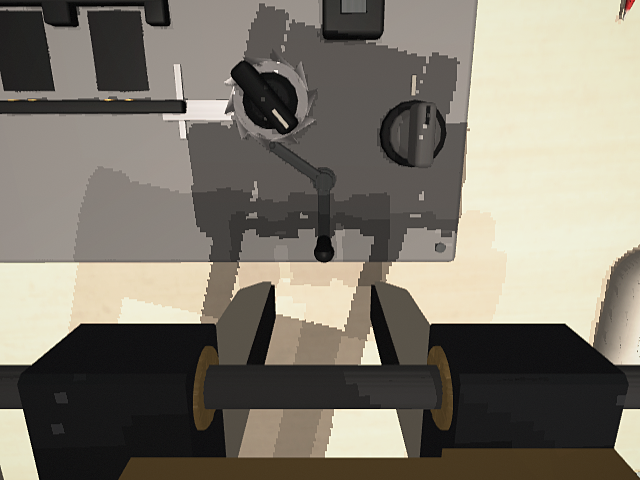

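The pin head is at (323,248), the advance grip centre at (265,97) with its pointer to the lower right, and the start grip centre at (423,133). I'll refit the pose with these.

```bash
python3 - <<'E'
from look import *
import pickle
from scipy.optimize import least_squares
c1=pickle.load(open("w1.pkl","rb"));c2=pickle.load(open("w2.pkl","rb"))
ob=[(c2,(0,-95,57),(264.5,97)),(c2,(-91.6,-127.8,50),(323,247.5)),(c2,(-20,-185,54),(423.5,133)),(c2,(-110,-222,12),(455,261.5)),
    (c1,(105,168,12),(61.5,37.5)),(c1,(105,-222,12),(470.5,37.5)),(c1,(-110,168,12),(94,254))]
for c,p,px in ob: print(p,ray(c,*px,p[2]/1000).round(4))
f=lambda q:np.concatenate([(ch(q[:2],q[2])(*p)-ray(c,*px,p[2]/1000))[:2] for c,p,px in ob])
s=least_squares(f,[.578,.024,-3],loss="soft_l1",f_scale=.002);print(s.x.round(4));print((f(s.x)*1000).round(1).reshape(-1,2).tolist())
T=ch(s.x[:2],s.x[2]); print(T(-91.6,-127.8,28).round(4))
c=c2
a,b=ray(c,243,72,.057),ray(c,288,123,.057); print("grip yaw",np.rad2deg(np.arctan2(*(b-a)[1::-1])))
E
```

```text
(0, -95, 57) [ 0.5736 -0.0706  0.057 ]
(-91.6, -127.8, 50) [ 0.4852 -0.0975  0.05  ]
(-20, -185, 54) [ 0.5501 -0.1571  0.054 ]
(-110, -222, 12) [ 0.4582 -0.1905  0.012 ]
(105, 168, 12) [0.691  0.1832 0.012 ]
(105, -222, 12) [ 0.6717 -0.1998  0.012 ]
(-110, 168, 12) [0.478  0.1956 0.012 ]
[ 0.579   0.025  -2.8438]
[[0.6, 0.7], [-4.1, -0.6], [-0.2, -1.7], [-0.1, -0.8], [1.2, 4.4], [1.1, -2.2], [-0.5, 2.7]]
[ 0.4812 -0.0981  0.028 ]
grip yaw -141.30785548238148
```

```bash

python3 -m handwheel '[[[0,0.5,33],[0,0,0],0.2],[[0,0.5,33],[0,0,0],0.2],[[0,0.5,32],[0,0,0],0.2],[[0,8,0],[0,0,0],0.2],[[0,8,0],[0,0,0],0.2],[[1,5,0],[0,0,0],0.2],[[1,5,0],[0,0,0],0.2],[[1,5,0],[0,0,0],0.2],[[1,4,0],[0,0,0],0.2],[[0,0,0],[0,0,0],0.2]]'
python3 -m handwheel '[[[0,2,0],[0,0,0],0.2],[[0,0,0],[0,0,0],0.2],[[0,0,0],[0,0,0],0.2]]'

```

```text
clock: 3.7
eef_pos: [0.4847, -0.1313, 0.0262]
ee_rot: [[0.999, -0.054, 0.002], [-0.054, -0.999, 0.004], [0.002, -0.004, -1.0]]
ft_force: [-1.2, 15.1, 9.7]
opening: 0.0369
grip_force: 7.4
clock: 4.0
eef_pos: [0.4846, -0.1316, 0.0261]
ee_rot: [[0.999, -0.054, 0.002], [-0.054, -0.999, 0.005], [0.001, -0.006, -1.0]]
ft_force: [-1.9, 21.4, 10.8]
opening: 0.0375
grip_force: 10.9
```

```bash

python3 -m handwheel '[[[0,-10,0],[0,0,0],0.2],[[0,0,-42],[0,0,0],0.2],[[0,0,-42],[0,0,0],0.2],[[43,-28,0],[0,0,-8.4],0.2],[[0,0,0],[0,0,-8.4],0.2],[[0,0,0],[0,0,-8.4],0.2],[[0,0,0],[0,0,-8.4],0.2],[[0,0,0],[0,0,-8.4],0.2]]'
python3 - <<'E'
from look import *
import pickle
c=snap("wrist","pics/w3.png");pickle.dump(c,open("w3.pkl","wb"))
s=r.sense();print(s["eef_pos"],tyaw(s),shift([.5736,-.0706,.1]),s["ft_force"])
T=ch((.579,.025),-2.84)
for n,p in dict(tcp=None,knob=(0,-95,57),pin=(-86.5,-148,50),start=(-20,-185,54)).items(): print(n,proj(c,s["eef_pos"] if p is None else T(*p)).round(1))
E
```

```text
clock: 4.8
eef_pos: [0.5281, -0.1006, 0.1095]
ee_rot: [[0.774, 0.633, 0.002], [0.633, -0.774, -0.001], [0.0, 0.002, -1.0]]
ft_force: [-0.9, -0.4, 0.7]
opening: 0.0371
grip_force: 0.0
[ 0.52802023 -0.10058424  0.10947253] 39.78903796266864 [54.2, 6.1, 9.5] [ 0.66378111 -0.30703872  0.39096025]
tcp [321.4 301.6]
knob [332.  162.2]
pin [299.6 328.1]
start [423.1 293.1]
```

View pics/w3.png

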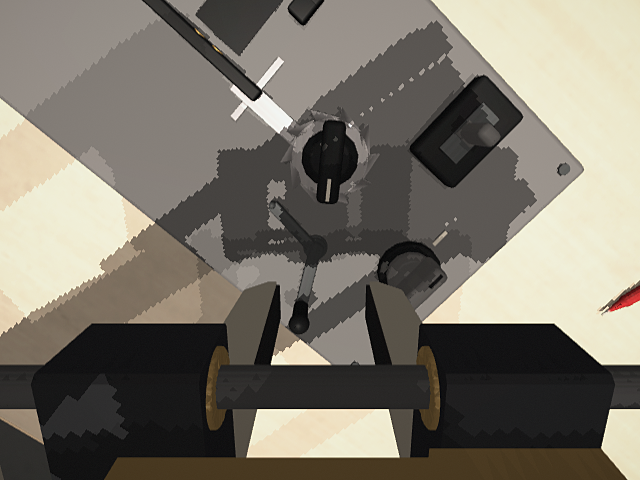

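The pin is at (300,322), matching the freed position. The advance grip is at (331,163), within about 4° of the tool axis. Grasping it now.

```bash

python3 -m handwheel '[[[27,3,0],[0,0,0],0.2],[[27,3,0],[0,0,0],0.2],[[0,0,0],[0,0,3.5],0.2],[[0,0,37],[0,0,0],0.2],[[0,0,37],[0,0,0],0.2],[[0,0,0],[0,0,0],0.2],[[0,0,0],[0,0,0],1],[[0,0,0],[0,0,0],1],[[0,0,0],[0,0,0],1],[[0,0,0],[0,0,0],1]]'
python3 -m handwheel '[[[0,0,0],[0,0,0],1],[[0,0,0],[0,0,0],1],[[0,0,0],[0,0,0],1]]'
python3 -c "
from look import *
s=r.sense();print(s['eef_pos'],tyaw(s),s['ft_torque'],s['qpos'])"
```

```text
clock: 5.85
eef_pos: [0.5736, -0.0693, 0.037]
ee_rot: [[0.815, 0.579, 0.001], [0.579, -0.815, 0.002], [0.002, -0.001, -1.0]]
ft_force: [-3.9, 3.2, 9.4]
opening: 0.0118
grip_force: 30.0
clock: 6.15
eef_pos: [0.5736, -0.0694, 0.037]
ee_rot: [[0.815, 0.579, 0.001], [0.579, -0.815, 0.002], [0.002, -0.001, -1.0]]
ft_force: [-6.9, 7.0, 11.1]
opening: 0.0118
grip_force: 30.0
[ 0.57358543 -0.06936032  0.03696876] 35.40935537171734 [ 1.26206465  1.15445519 -0.013329  ] [-12.04580096  13.21352646  98.62070992   0.10967234  68.12468194
  42.50398298]
```

```bash

python3 -m handwheel '[[[0,0,0],[0,0,-8],1],[[0,0,0],[0,0,-8],1],[[0,0,0],[0,0,-8],1],[[0,0,0],[0,0,-8],1],[[0,0,0],[0,0,-8],1],[[0,0,0],[0,0,-8],1],[[0,0,0],[0,0,-8],1],[[0,0,0],[0,0,-8],1]]'
python3 -c "
from look import *
s=r.sense();print(s['eef_pos'],tyaw(s),s['ft_torque'])"
python3 -m handwheel '[[[0,0,0],[0,0,-8],1],[[0,0,0],[0,0,-8],1],[[0,0,0],[0,0,-8],1],[[0,0,0],[0,0,-8],1],[[0,0,0],[0,0,-8],1],[[0,0,0],[0,0,-8],1],[[0,0,0],[0,0,-8],1],[[0,0,0],[0,0,-8],1]]'
python3 -c "
from look import *
s=r.sense();print(s['eef_pos'],tyaw(s),s['ft_torque'])"
```

```text
clock: 6.95
eef_pos: [0.573, -0.0691, 0.037]
ee_rot: [[-0.169, 0.986, -0.0], [0.986, 0.169, 0.002], [0.002, 0.0, -1.0]]
ft_force: [-8.9, 7.1, 12.4]
opening: 0.0114
grip_force: 30.0
[ 0.57300373 -0.06912983  0.03696471] 99.74269640812255 [ 1.40245283  1.70496436 -0.0376813 ]
clock: 7.75
eef_pos: [0.5725, -0.0695, 0.037]
ee_rot: [[-0.96, 0.28, -0.001], [0.28, 0.96, 0.001], [0.002, 0.001, -1.0]]
ft_force: [-12.3, 5.6, 15.4]
opening: 0.0118
grip_force: 30.0
[ 0.57254019 -0.06949705  0.03697128] 163.74234095035595 [ 1.11998068  2.05933765 -0.04272681]
```

```bash

python3 -m handwheel '[[[0,0,0],[0,0,-7],1],[[0,0,0],[0,0,-6],1],[[0,0,0],[0,0,-3],1],[[0,0,0],[0,0,0],1]]'
python3 -c "
from look import *
s=r.sense();print(s['eef_pos'],tyaw(s),s['ft_torque'])"
python3 -m handwheel '[[[0,0,0],[0,0,-3],1],[[0,0,0],[0,0,-3],1],[[0,0,0],[0,0,0],1]]'
python3 -c "
from look import *
s=r.sense();print(s['eef_pos'],tyaw(s),s['ft_torque'])"
```

```text
clock: 8.15
eef_pos: [0.5727, -0.0696, 0.0369]
ee_rot: [[-1.0, 0.009, -0.001], [0.009, 1.0, 0.001], [0.001, 0.001, -1.0]]
ft_force: [-11.2, 5.6, 14.7]
opening: 0.012
grip_force: 30.3
[ 0.57267313 -0.06964823  0.03693245] 179.48911552423866 [ 1.09727855  1.91556836 -0.40910442]
clock: 8.45
eef_pos: [0.5731, -0.0697, 0.0369]
ee_rot: [[-0.995, -0.095, 0.0], [-0.095, 0.995, 0.001], [-0.0, 0.001, -1.0]]
ft_force: [-7.9, 4.7, 11.6]
opening: 0.0131
grip_force: 32.4
[ 0.57308706 -0.06966885  0.03689411] -174.53467926611586 [ 1.12734237  1.47302223 -0.58503866]
```

```bash

python3 -m handwheel '[[[0,0,0],[0,0,6],1],[[0,0,0],[0,0,1.5],0.1],[[0,0,0],[0,0,0],0.1],[[0,0,-50],[0,0,0],0.1],[[0,0,-50],[0,0,0],0],[[0,45,0],[0,0,0],0],[[0,45,0],[0,0,0],0],[[0,45,0],[0,0,0],0],[[0,45,0],[0,0,0],0],[[0,45,0],[0,0,0],0]]'
python3 -m handwheel '[[[3,44,0],[0,0,0],0],[[3,44,0],[0,0,0],0],[[3,44,0],[0,0,0],0],[[0,0,0],[0,0,0],0],[[0,0,0],[0,0,0],0]]'
python3 - <<'E'
from look import *
import pickle
c=snap("wrist","pics/w4.png");pickle.dump(c,open("w4.pkl","wb"))
t=snap("top");pickle.dump(t,open("top1.pkl","wb"))
w=cv2.resize(t["img"][195:300,190:440],None,fx=3.2,fy=3.2,interpolation=cv2.INTER_CUBIC);cv2.imwrite("pics/t1.png",w[:,:,::-1])
s=r.sense();print(s["eef_pos"],tyaw(s),c["xyz"])
for n,p in dict(tcp=s["eef_pos"],b1=(.538,.279,.0175),b2=(.4496,.293,.0175)).items(): print(n,proj(c,p).round(1))
E
```

```text
clock: 9.45
eef_pos: [0.5815, 0.1559, 0.1353]
ee_rot: [[-0.999, 0.035, 0.001], [0.035, 0.999, -0.0], [-0.001, 0.0, -1.0]]
ft_force: [0.9, 0.2, 0.3]
opening: 0.0466
grip_force: 0.0
clock: 9.95
eef_pos: [0.577, 0.2875, 0.1348]
ee_rot: [[-0.999, 0.033, 0.001], [0.033, 0.999, -0.0], [-0.001, -0.0, -1.0]]
ft_force: [-0.7, -1.1, -0.3]
opening: 0.0467
grip_force: 0.0
[0.57735509 0.28561399 0.13470245] 177.92406410324645 [0.501759   0.28983644 0.3009171 ]
tcp [318.3 300.6]
b1 [308.3 176. ]
b2 [324.8  33.5]
```

View pics/w4.png

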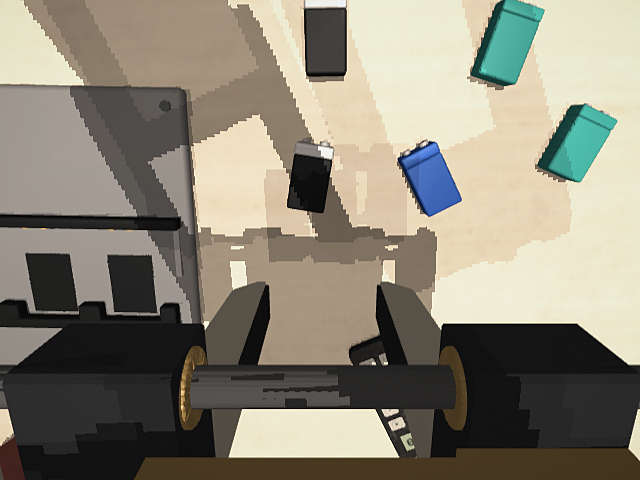

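View pics/t1.png

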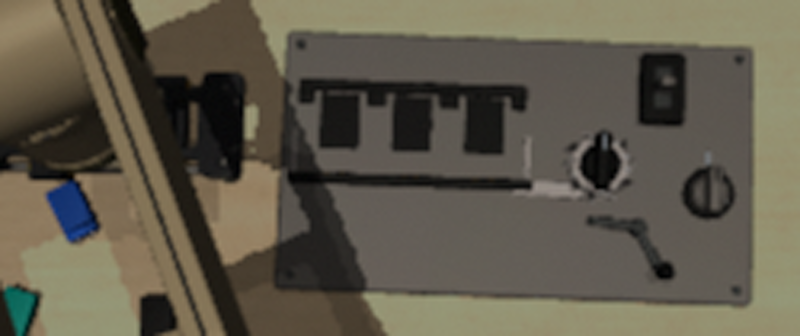

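The wrist view shows battery 1 at about (311,177), leaning ~8.6°, and battery 2 at (326,35). The top view shows the knob at 0, the pawl freed and the bar open. Grasping battery 1.

```bash
python3 - <<'E'
from look import *
import pickle
c=pickle.load(open("w4.pkl","rb"));hsv=cv2.cvtColor(c["img"],cv2.COLOR_RGB2HSV)
p=ray(c,311.5,177,.0175);print(p)
q=[ray(c,u,v,.0175) for u,v in((304,142),(333,147),(324,212),(288,208))];print([np.linalg.norm(q[i]-q[i-1]).round(4) for i in range(4)],np.mean(q,0), np.rad2deg(np.arctan2(*(q[2]+q[3]-q[0]-q[1])[1::-1])))
print(shift([p[0],p[1],.005]))
E
```

```text
[0.53872877 0.28118529 0.0175    ]
[np.float64(0.0465), np.float64(0.0197), np.float64(0.0449), np.float64(0.0253)] [0.53939822 0.28159671 0.0175    ] -13.026526882653565
[38.5, -5.8, 129.7]
```

```bash

python3 -m handwheel '[[[39,-6,0],[0,0,0],0],[[0,0,0],[0,0,5],0],[[0,0,40],[0,0,4.5],0],[[0,0,40],[0,0,0],0],[[0,0,30],[0,0,0],0],[[0,0,19.5],[0,0,0],0],[[0,0,0],[0,0,0],0],[[0,0,0],[0,0,0],1],[[0,0,0],[0,0,0],1],[[0,0,0],[0,0,0],1]]'
python3 -m handwheel '[[[0,0,0],[0,0,0],1],[[0,0,0],[0,0,0],1],[[0,0,0],[0,0,0],1]]'
python3 -c "
from look import *
c=snap('wrist','pics/w5.png')
s=r.sense();print(s['eef_pos'],tyaw(s))
T=ch((.579,.025),-2.84);print(T(21,60,12),T(21,120,12))"
```

```text
clock: 11.05
eef_pos: [0.5388, 0.2818, 0.0064]
ee_rot: [[-0.98, 0.201, 0.002], [0.201, 0.98, 0.001], [-0.001, 0.001, -1.0]]
ft_force: [0.4, -0.4, 0.5]
opening: 0.0271
grip_force: 0.3
clock: 11.35
eef_pos: [0.5388, 0.2819, 0.0063]
ee_rot: [[-0.98, 0.201, 0.002], [0.201, 0.98, 0.0], [-0.002, 0.0, -1.0]]
ft_force: [-0.6, -2.6, 7.2]
opening: 0.0261
grip_force: 30.0
[0.53872131 0.28185825 0.00632459] 168.41333289902997
[0.60294703 0.08388582 0.012     ] [0.60591985 0.14381213 0.012     ]
```

View pics/w5.png

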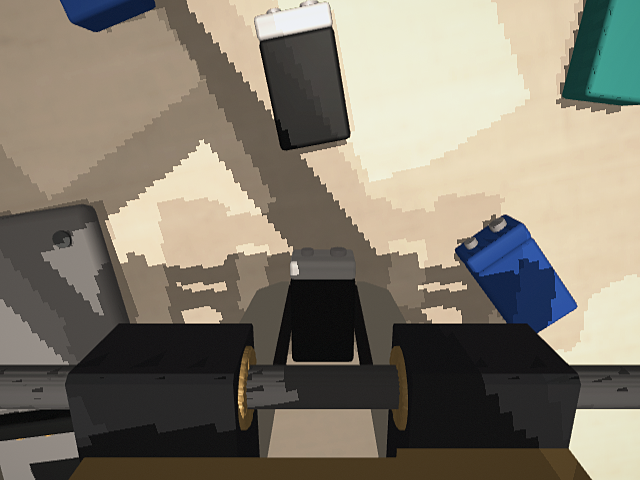

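Battery 1 is held squarely, terminal end at (323,258) and rear edge at (323,361). I'll measure its offset along the fingers.

```bash

python3 -m handwheel '[[[0,0,-40],[0,0,0],1],[[0,0,-30],[0,0,0],1],[[0,0,0],[0,0,0],1]]'
python3 - <<'E'
from look import *
import pickle
s=r.sense(); c=snap("wrist");  # camera rigid to tool
R=np.array(s["ee_rot"]);zt=s["eef_pos"][2]+.0112
for v in (258,361): print(R.T@(ray(c,323,v,zt)-s["eef_pos"])*1000)
c=pickle.load(open("w4.pkl","rb"))
T=ch((.579,.025),-2.84)
# bays seen in w4: inlay corners (front-left etc.), z 12 ; inlays mid (27..75,254..310), left(108..152,256..311)
for nm,px in dict(mid=[(26,254),(72,254),(76,308),(34,311)],left=[(107,256),(151,255),(154,311),(114,311)]).items():
    print(nm,np.mean([ray(c,*p,.012) for p in px],0))
print(T(31,60,12),T(31,120,12),s["eef_pos"],tyaw(s),s["opening"])
E
```

```text
clock: 11.7
eef_pos: [0.5413, 0.2837, 0.0809]
ee_rot: [[-0.98, 0.201, 0.008], [0.201, 0.98, 0.004], [-0.007, 0.005, -1.0]]
ft_force: [0.7, 0.6, 0.6]
opening: 0.0263
grip_force: 30.0
[ 23.04321265   0.26998675 -11.36543556]
[-23.31660535   0.33262804 -11.03034454]
mid [0.6118987  0.08364267 0.012     ]
left [0.61500434 0.1429809  0.012     ]
[0.61293475 0.08339035 0.012     ] [0.61590757 0.14331666 0.012     ] [0.54127853 0.28366377 0.08090456] 168.42620215556397 0.02633216669230053
```

```bash

python3 -m handwheel '[[[0,0,0],[0,0,-4.3],1],[[0,0,0],[0,0,-4.3],1],[[-14.5,-39,0],[0,0,0],1],[[-14.5,-39,0],[0,0,0],1],[[-14.5,-39,0],[0,0,0],1],[[-14.5,-39,0],[0,0,0],1],[[-14.5,-39,0],[0,0,0],1],[[0,0,0],[0,0,0],1],[[0,0,0],[0,0,0],1]]'
python3 -c "
from look import *
s=r.sense();print(s['eef_pos'],tyaw(s),shift([.603,.0836,.0185]))"
```

```text
clock: 12.65
eef_pos: [0.5992, 0.0827, 0.0735]
ee_rot: [[-0.999, 0.054, -0.002], [0.054, 0.999, 0.0], [0.002, 0.0, -1.0]]
ft_force: [-0.0, 1.1, -1.0]
opening: 0.0263
grip_force: 30.0
[0.59921428 0.0826592  0.07353374] 176.8787925662665 [-3.9, 1.1, 55.0]
```

```bash

python3 -m handwheel '[[[-4,1,20],[0,0,0],1],[[0,0,20],[0,0,0],1],[[0,0,10],[0,0,0],1],[[0,0,5],[0,0,0],1],[[0,0,0],[0,0,0],1],[[0,0,0],[0,0,0],0.2],[[0,0,0],[0,0,0],0.2],[[0,0,0],[0,0,0],0.2]]'
python3 -m handwheel '[[[0,0,-40],[0,0,0],0.2],[[0,0,-40],[0,0,0],0],[[20,40,0],[0,0,0],0],[[20,40,0],[0,0,0],0],[[20,40,0],[0,0,0],0],[[20,40,0],[0,0,0],0],[[20,40,0],[0,0,0],0],[[10,5,0],[0,0,0],0],[[0,0,0],[0,0,0],0],[[0,0,0],[0,0,0],0]]'
python3 - <<'E'
from look import *
import pickle
c=snap("wrist","pics/w6.png");pickle.dump(c,open("w6.pkl","wb"))
s=r.sense();print(s["eef_pos"],tyaw(s),proj(c,(.4496,.293,.0175)))
E
```

```text
clock: 13.45
eef_pos: [0.6046, 0.0844, 0.0208]
ee_rot: [[-0.999, 0.052, 0.001], [0.052, 0.999, 0.0], [-0.001, 0.0, -1.0]]
ft_force: [-0.3, 0.7, 0.3]
opening: 0.0368
grip_force: 0.0
clock: 14.45
eef_pos: [0.5054, 0.2939, 0.1003]
ee_rot: [[-0.999, 0.052, 0.001], [0.052, 0.999, -0.0], [-0.001, -0.0, -1.0]]
ft_force: [0.2, 0.3, 1.0]
opening: 0.0464
grip_force: 0.0
[0.50582893 0.29349299 0.10033995] 176.9498672777486 [316.03823972 154.71857741]
```

View pics/w6.png

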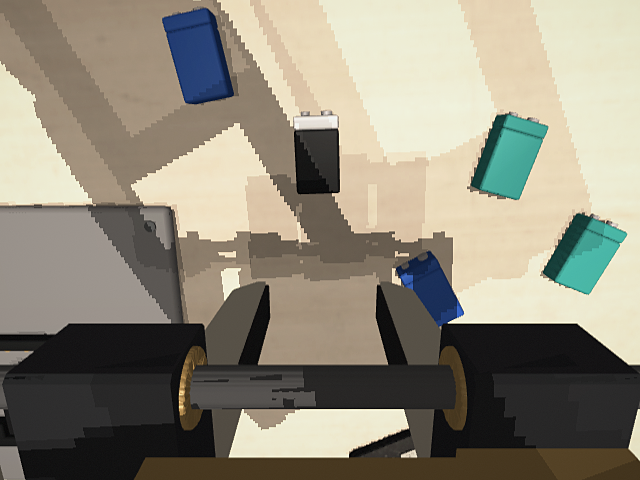

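Battery 2 is centred at (317,154), almost aligned, with its terminals at the top (towards the robot). Grasping it.

```bash

python3 -m handwheel '[[[28,-1.3,0],[0,0,0],0],[[28,-1.3,0],[0,0,0],0],[[0,0,35],[0,0,-1.5],0],[[0,0,30],[0,0,0],0],[[0,0,30],[0,0,0],0],[[0,0,0],[0,0,0],0],[[0,0,0],[0,0,0],0],[[0,0,0],[0,0,0],1],[[0,0,0],[0,0,0],1],[[0,0,0],[0,0,0],1]]'
python3 -m handwheel '[[[0,0,0],[0,0,0],1],[[0,0,0],[0,0,0],1],[[0,0,0],[0,0,0],1]]'
python3 - <<'E'
from look import *
import pickle
c=snap("wrist","pics/w7.png");pickle.dump(c,open("w7.pkl","wb"))
s=r.sense();print(s["eef_pos"],tyaw(s),shift([.606,.1436,.0735]))
w=c["img"][240:400,280:370,0];print(w[::4,43].tolist())
E
```

```text
clock: 15.5
eef_pos: [0.4496, 0.2951, 0.0059]
ee_rot: [[-1.0, 0.026, 0.001], [0.026, 1.0, 0.001], [-0.001, 0.001, -1.0]]
ft_force: [0.2, -0.6, -0.4]
opening: 0.027
grip_force: 0.2
clock: 15.8
eef_pos: [0.4496, 0.2951, 0.0059]
ee_rot: [[-1.0, 0.026, 0.001], [0.026, 1.0, 0.0], [-0.001, 0.0, -1.0]]
ft_force: [0.2, -2.6, 5.8]
opening: 0.0262
grip_force: 30.0
[0.44955685 0.29508455 0.00586899] 178.5156703635501 [-160.4, -147.4, -67.5]
[107, 107, 87, 87, 83, 95, 98, 93, 96, 100, 13, 13, 12, 11, 13, 12, 12, 13, 14, 14, 12, 16, 11, 14, 13, 11, 11, 9, 10, 12, 49, 131, 36, 37, 38, 38, 41, 41, 41, 41]
```

```bash

python3 -m handwheel '[[[0,0,-35],[0,0,0],1],[[0,0,-35],[0,0,1.4],1],[[-33,-29,0],[0,0,0],1],[[-33,-29,0],[0,0,0],1],[[-33,-29,0],[0,0,0],1],[[-33,-29,0],[0,0,0],1],[[-32,-28,0],[0,0,0],1],[[0,0,0],[0,0,0],1],[[0,0,0],[0,0,0],1]]'
python3 -c "
from look import *
s=r.sense();print(s['eef_pos'],tyaw(s),shift([.606,.1436,.019]))"
```

```text
clock: 16.75
eef_pos: [0.6054, 0.1423, 0.0745]
ee_rot: [[-0.999, 0.052, -0.001], [0.052, 0.999, 0.0], [0.001, 0.0, -1.0]]
ft_force: [0.1, 0.4, -0.5]
opening: 0.0263
grip_force: 30.0
[0.60542871 0.14226735 0.07447047] 177.0014906659488 [-0.6, 1.3, 55.5]
```

```bash

python3 -m handwheel '[[[-0.5,1.3,20],[0,0,0],1],[[0,0,20],[0,0,0],1],[[0,0,10],[0,0,0],1],[[0,0,5],[0,0,0],1],[[0,0,0],[0,0,0],1],[[0,0,0],[0,0,0],0.2],[[0,0,0],[0,0,0],0.2],[[0,0,0],[0,0,0],0.2]]'
python3 -m handwheel '[[[0,0,-40],[0,0,0],0.2],[[0,0,-40],[0,0,0],0.2],[[-25,-30,-15],[0,0,0],0.2],[[-25,-30,-15],[0,0,0],0.2],[[0,0,0],[0,0,0],0.2],[[0,0,0],[0,0,0],0.2]]'
python3 - <<'E'
from look import *
import pickle
c=snap("wrist","pics/w8.png");pickle.dump(c,open("w8.pkl","wb"))
s=r.sense();print(s["eef_pos"],tyaw(s))
E
```

```text
clock: 17.55
eef_pos: [0.6068, 0.1443, 0.0212]
ee_rot: [[-0.999, 0.05, 0.002], [0.05, 0.999, 0.0], [-0.002, 0.0, -1.0]]
ft_force: [0.7, 0.0, -0.2]
opening: 0.0369
grip_force: 0.0
clock: 18.15
eef_pos: [0.6537, 0.081, 0.1309]
ee_rot: [[-0.999, 0.052, 0.001], [0.052, 0.999, 0.0], [-0.001, 0.0, -1.0]]
ft_force: [-0.8, -0.4, -1.2]
opening: 0.0366
grip_force: 0.0
[0.65262268 0.0817977  0.12986698] 177.06143815898113
```

View pics/w8.png

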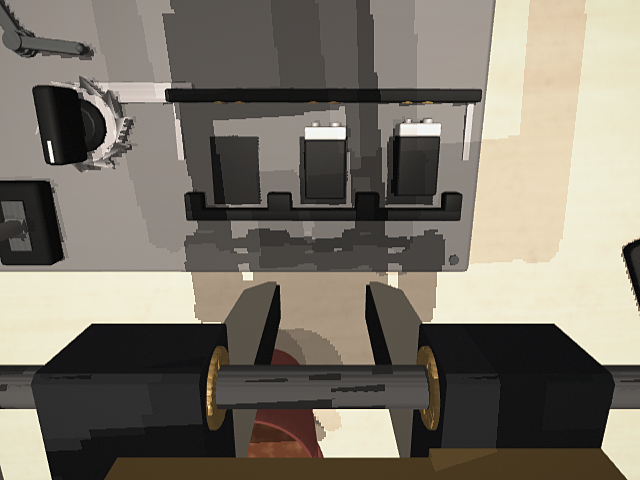

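Both batteries lie in the mid (325,162) and left (416,160) bays, terminals towards the bar, clear of the teeth. Next: let the pawl in.

```bash

python3 -m handwheel '[[[26,-34.7,0],[0,0,0],0.2],[[26,-34.7,0],[0,0,0],0.2],[[26,-34.7,0],[0,0,0],0.2],[[26,-34.7,0],[0,0,0],0.2],[[26,-34.7,0],[0,0,0],0.2],[[25,-34.5,0],[0,0,0],0.2],[[0,0,0],[0,0,0],0.2],[[0,0,0],[0,0,0],0.2]]'
python3 -c "
from look import *
T=ch((.579,.025),-2.84)
c=snap('wrist','pics/w9.png')
s=r.sense();print(s['eef_pos'],tyaw(s),shift([.487,-.118,.028]),proj(c,T(-86.5,-148,50)),proj(c,s['eef_pos']))"
```

```text
clock: 19.0
eef_pos: [0.4867, -0.1177, 0.1295]
ee_rot: [[-0.999, 0.052, -0.001], [0.052, 0.999, 0.001], [0.001, 0.001, -1.0]]
ft_force: [0.0, 0.4, -0.3]
opening: 0.0372
grip_force: 0.0
[ 0.48733406 -0.11713707  0.12963758] 177.11692564254585 [0.2, -1.0, 101.6] [320.70564056 244.38270382] [323.62422827 301.15378438]
```

```bash

python3 -m handwheel '[[[0,-1,34],[0,0,0],0.2],[[0,0,34],[0,0,0],0.2],[[0,0,33],[0,0,0],0.2],[[0,7,0],[0,0,0],0.2],[[0,7,0],[0,0,0],0.2],[[1,5,0],[0,0,0],0.2],[[1,5,0],[0,0,0],0.2],[[1,5,0],[0,0,0],0.2],[[1,4,0],[0,0,0],0.2],[[0,0,0],[0,0,0],0.2]]'
python3 -m handwheel '[[[0,2.5,0],[0,0,0],0.2],[[0,0,0],[0,0,0],0.2],[[0,0,0],[0,0,0],0.2]]'

```

```text
clock: 20.05
eef_pos: [0.4863, -0.0856, 0.0305]
ee_rot: [[-0.999, 0.05, 0.002], [0.05, 0.999, -0.0], [-0.002, -0.0, -1.0]]
ft_force: [-0.2, -1.7, 0.4]
opening: 0.0373
grip_force: 0.5
clock: 20.35
eef_pos: [0.4864, -0.0849, 0.0303]
ee_rot: [[-0.999, 0.051, 0.002], [0.051, 0.999, -0.002], [-0.002, -0.002, -1.0]]
ft_force: [-2.6, -8.8, 2.5]
opening: 0.0375
grip_force: 4.0
```

```bash

python3 -m handwheel '[[[0,2,0],[0,0,0],0.2],[[0,0,0],[0,0,0],0.2],[[0,-12,0],[0,0,0],0.2],[[0,0,-40],[0,0,0],0.2],[[0,0,-40],[0,0,0],0.2],[[-43,6,0],[0,0,0],0.2],[[-43,6,0],[0,0,0],0.2],[[0,0,0],[0,0,0],0.2],[[0,0,0],[0,0,0],0.2]]'
python3 -c "
from look import *
T=ch((.579,.025),-2.84)
c=snap('wrist','pics/w10.png')
s=r.sense();print(s['eef_pos'],tyaw(s),shift([.5735,-.0697,.036]),proj(c,T(-91.6,-127.8,50)),proj(c,T(0,-95,57)))"
```

```text
clock: 21.25
eef_pos: [0.5717, -0.0854, 0.1084]
ee_rot: [[-0.999, 0.05, -0.001], [0.05, 0.999, 0.001], [0.001, 0.001, -1.0]]
ft_force: [-0.9, -0.5, 0.5]
opening: 0.0372
grip_force: 0.0
[ 0.57103422 -0.08557261  0.10868147] 177.129247482076 [-1.7, 15.9, 72.7] [288.97565431  91.28081464] [350.35508615 264.45160002]
```

View pics/w10.png

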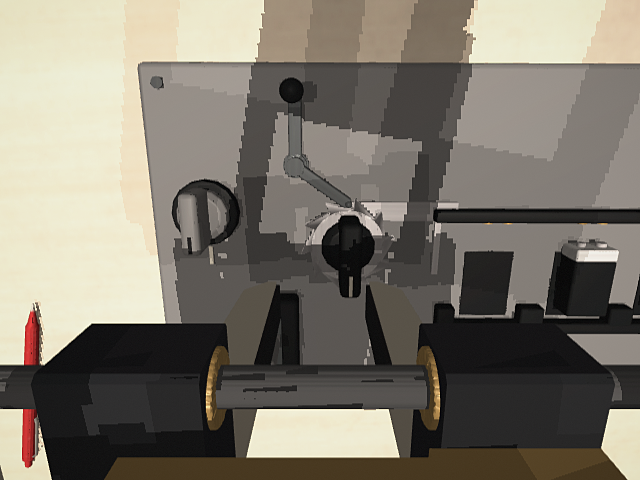

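Pin head at (291,90) = pawl in, and the knob grip at (349,258) is aligned at 0. Gripping it for the five clicks.

```bash

python3 -m handwheel '[[[-1.5,16,0],[0,0,0],0.2],[[0,0,36],[0,0,0],0.2],[[0,0,36],[0,0,0],0.2],[[0,0,0],[0,0,0],0.2],[[0,0,0],[0,0,0],1],[[0,0,0],[0,0,0],1],[[0,0,0],[0,0,0],1],[[0,0,0],[0,0,0],1],[[0,0,0],[0,0,0],1],[[0,0,0],[0,0,0],1]]'
python3 -c "
from look import *
s=r.sense();print(s['eef_pos'],tyaw(s),s['ft_torque'])"
python3 -m handwheel '[[[0,0,0],[0,0,7.2],1],[[0,0,0],[0,0,7.2],1],[[0,0,0],[0,0,7.2],1],[[0,0,0],[0,0,7.2],1],[[0,0,0],[0,0,7.2],1],[[0,0,0],[0,0,1],1],[[0,0,0],[0,0,0],1],[[0,0,0],[0,0,0],1],[[0,0,0],[0,0,0],1]]'
python3 -c "
from look import *
s=r.sense();print(s['eef_pos'],tyaw(s),s['ft_torque'])"
```

```text
clock: 22.3
eef_pos: [0.5752, -0.0698, 0.0393]
ee_rot: [[-0.999, 0.051, 0.003], [0.051, 0.999, 0.0], [-0.003, 0.0, -1.0]]
ft_force: [-1.2, 3.7, 7.4]
opening: 0.0119
grip_force: 30.0
[ 0.57524821 -0.06976407  0.03934552] 177.10308826409644 [ 0.52765874  0.05784147 -0.055643  ]
clock: 23.2
eef_pos: [0.5748, -0.071, 0.0393]
ee_rot: [[-0.767, 0.642, 0.002], [0.642, 0.767, -0.002], [-0.003, 0.0, -1.0]]
ft_force: [-2.9, -2.6, 8.8]
opening: 0.0116
grip_force: 30.0
[ 0.5747727  -0.07104468  0.03933611] 140.09199819132616 [-0.55247668  0.54366493  0.03490867]
```

```bash

for i in 1; do python3 -m handwheel '[[[0,0,0],[0,0,7.2],1],[[0,0,0],[0,0,7.2],1],[[0,0,0],[0,0,7.2],1],[[0,0,0],[0,0,7.2],1],[[0,0,0],[0,0,7.2],1],[[0,0,0],[0,0,1],1],[[0,0,0],[0,0,0],1],[[0,0,0],[0,0,0],1],[[0,0,0],[0,0,0],1]]'; done
python3 -c "
from look import *
s=r.sense();print(s['eef_pos'],tyaw(s),s['ft_torque'])"
python3 -m handwheel '[[[0,0,0],[0,0,7.2],1],[[0,0,0],[0,0,7.2],1],[[0,0,0],[0,0,7.2],1],[[0,0,0],[0,0,7.2],1],[[0,0,0],[0,0,7.2],1],[[0,0,0],[0,0,0],1],[[0,0,0],[0,0,0],1],[[0,0,0],[0,0,0],1]]'
python3 -c "
from look import *
s=r.sense();print(s['eef_pos'],tyaw(s),s['ft_torque'])"
```

```text
clock: 24.1
eef_pos: [0.5736, -0.0717, 0.0393]
ee_rot: [[-0.226, 0.974, -0.0], [0.974, 0.226, -0.003], [-0.002, -0.001, -1.0]]
ft_force: [-9.3, -5.9, 13.3]
opening: 0.0117
grip_force: 30.0
[ 0.573627   -0.07170214  0.03931229] 103.08665357461693 [-1.12427873  1.72534396 -0.01207709]
clock: 24.9
eef_pos: [0.5723, -0.0716, 0.0393]
ee_rot: [[0.389, 0.921, -0.003], [0.921, -0.389, -0.002], [-0.003, -0.002, -1.0]]
ft_force: [-16.2, -5.1, 19.4]
opening: 0.0117
grip_force: 30.0
[ 0.57233998 -0.07159503  0.03926864] 67.08685194162881 [-0.91511621  2.96441431 -0.03407995]
```

```bash

python3 -m handwheel '[[[-0.5,-1.2,0],[0,0,0],1],[[0,0,0],[0,0,7.2],1],[[0,0,0],[0,0,7.2],1],[[0,0,0],[0,0,7.2],1],[[0,0,0],[0,0,7.2],1],[[0,0,0],[0,0,7.2],1],[[0,0,0],[0,0,0],1],[[0,0,0],[0,0,0],1],[[0,0,0],[0,0,0],1]]'
python3 -c "
from look import *
s=r.sense();print(s['eef_pos'],tyaw(s),s['ft_torque'])"
python3 -m handwheel '[[[0,0,0],[0,0,7.2],1],[[0,0,0],[0,0,7.2],1],[[0,0,0],[0,0,7.2],1],[[0,0,0],[0,0,7.2],1],[[0,0,0],[0,0,7.2],1],[[0,0,0],[0,0,0],1],[[0,0,0],[0,0,0],1],[[0,0,0],[0,0,0],1]]'
python3 -c "
from look import *
s=r.sense();print(s['eef_pos'],tyaw(s),s['ft_torque'],s['qpos'])"
```

```text
clock: 25.8
eef_pos: [0.5712, -0.0707, 0.0393]
ee_rot: [[0.856, 0.516, -0.003], [0.516, -0.856, -0.001], [-0.003, -0.0, -1.0]]
ft_force: [-15.3, -2.0, 19.2]
opening: 0.0118
grip_force: 30.0
[ 0.57124962 -0.07073521  0.03926997] 31.096569605822776 [-0.22714719  2.8229718  -0.05350144]
clock: 26.6
eef_pos: [0.5709, -0.0695, 0.0392]
ee_rot: [[0.996, -0.085, -0.003], [-0.085, -0.996, 0.001], [-0.003, -0.0, -1.0]]
ft_force: [-17.0, 4.6, 22.2]
opening: 0.0117
grip_force: 30.0
[ 0.57094293 -0.06949249  0.03923507] -4.886005615816456 [ 0.71028675  3.10563454 -0.02513821] [-1.20478829e+01  1.29012089e+01  9.87219054e+01  1.72456355e-03
  6.85732393e+01  8.28375343e+01]
```

```bash

python3 -m handwheel '[[[0,0,0],[0,0,2.5],1],[[0,0,0],[0,0,0],1],[[0,0,0],[0,0,0],1]]'
python3 -c "
from look import *
s=r.sense();print(tyaw(s),s['ft_torque'])"
python3 -m handwheel '[[[0,0,0],[0,0,-2],1],[[0,0,0],[0,0,0],1],[[0,0,0],[0,0,0],0.2],[[0,0,0],[0,0,0],0.2],[[0,0,0],[0,0,0],0.2],[[0,0,-40],[0,0,0],0.2],[[0,0,-40],[0,0,0],0.2],[[-30,-20,-20],[0,0,0],0.2],[[0,0,0],[0,0,0],0.2],[[0,0,0],[0,0,0],0.2]]'
python3 - <<'E'
from look import *
import pickle
c=snap("wrist","pics/w11.png");pickle.dump(c,open("w11.pkl","wb"))
s=r.sense();print(s["eef_pos"],tyaw(s))
T=ch((.579,.025),-2.84)
for p in[(5.5,-40,22.5),(5.5,160,22.5),(0,-95,57),(65,-145,60),(-20,-185,54)]:print(p,proj(c,T(*p)).round(0))
E
```

```text
clock: 26.9
eef_pos: [0.571, -0.0694, 0.0392]
ee_rot: [[0.992, -0.129, -0.003], [-0.129, -0.992, 0.001], [-0.003, -0.0, -1.0]]
ft_force: [-16.5, 3.9, 20.3]
opening: 0.012
grip_force: 30.0
-7.389925686122895 [0.83396459 3.08512057 0.02412131]
clock: 27.9
eef_pos: [0.5448, -0.0471, 0.1377]
ee_rot: [[0.996, -0.093, 0.002], [-0.093, -0.996, -0.0], [0.002, 0.0, -1.0]]
ft_force: [0.3, -0.4, -0.3]
opening: 0.0371
grip_force: 0.0
[ 0.5443971  -0.0473105   0.13668001] -5.375877064947855
(5.5, -40, 22.5) [271. 184.]
(5.5, 160, 22.5) [-19. 197.]
(0, -95, 57) [355. 198.]
(65, -145, 60) [444.  79.]
(-20, -185, 54) [500. 223.]
```

View pics/w11.png

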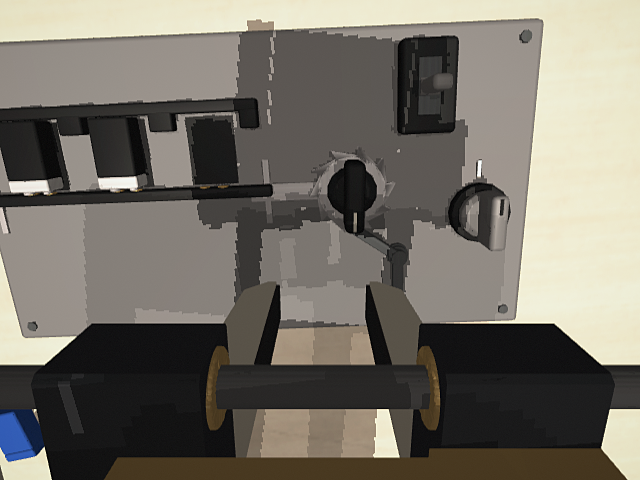

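The bar face end at (271,186) matches the closed position predicted at (271,184), and both batteries are between bar and fence. The knob grip is at (354,197), value about 3.18. The toggle tip at (443,81) is upright. Now the cutout.

```bash

python3 -m handwheel '[[[0,0,0],[0,0,-2.5],1],[[40,24,12],[0,0,0],1],[[40,24,12],[0,0,0],1],[[39,23,12],[0,0,0],1],[[0,0,0],[0,0,0],1],[[0,0,0],[0,0,0],1]]'
python3 -c "
from look import *
T=ch((.579,.025),-2.84)
s=r.sense();print(s['eef_pos'],tyaw(s),shift(T(88,-145,43)))"
```

```text
clock: 28.55
eef_pos: [0.6583, -0.1248, 0.0967]
ee_rot: [[0.999, -0.052, -0.006], [-0.052, -0.999, 0.002], [-0.006, -0.001, -1.0]]
ft_force: [-0.6, 0.5, 0.4]
opening: 0.0006
grip_force: 0.0
[ 0.65831295 -0.12475835  0.09667309] -2.973011034957853 [1.7, -0.6, 53.7]
```

```bash

python3 -m handwheel '[[[2,-0.5,27],[0,0,0],1],[[0,0,27],[0,0,0],1],[[0,0,0],[0,0,0],1],[[-5,0,0],[0,0,0],1],[[-5,0,0],[0,0,0],1],[[-5,0,0],[0,0,0],1],[[-4,0,0],[0,0,0],1],[[0,0,0],[0,0,0],1]]'
python3 -m handwheel '[[[-2,0,0],[0,0,0],1],[[-1,0,0],[0,0,0],1],[[0,0,0],[0,0,0],1]]'
```

```text
clock: 29.35
eef_pos: [0.6435, -0.123, 0.049]
ee_rot: [[0.999, -0.051, 0.003], [-0.051, -0.999, -0.001], [0.003, 0.001, -1.0]]
ft_force: [1.7, -0.6, 2.9]
opening: 0.0003
grip_force: 1.3
clock: 29.65
eef_pos: [0.6397, -0.1227, 0.0472]
ee_rot: [[0.999, -0.05, 0.0], [-0.05, -0.999, -0.0], [0.0, 0.0, -1.0]]
ft_force: [2.5, -0.6, 3.4]
opening: 0.0006
grip_force: 1.4
```

```bash

python3 -m handwheel '[[[-2,0,1],[0,0,0],1],[[-2,0,1],[0,0,0],1],[[0,0,0],[0,0,0],1]]'
python3 -m handwheel '[[[-2,0,0],[0,0,0],1],[[-1,0,0],[0,0,0],1],[[0,0,0],[0,0,0],1]]'
```

```text
clock: 29.95
eef_pos: [0.6376, -0.1226, 0.0463]
ee_rot: [[0.999, -0.05, 0.004], [-0.05, -0.999, -0.001], [0.004, 0.0, -1.0]]
ft_force: [7.0, -0.8, 5.5]
opening: 0.0007
grip_force: 4.1
clock: 30.25
eef_pos: [0.6369, -0.1226, 0.0468]
ee_rot: [[0.999, -0.05, 0.009], [-0.05, -0.999, -0.001], [0.009, 0.001, -1.0]]
ft_force: [17.6, -1.5, -1.4]
opening: 0.0004
grip_force: 7.0
```

```bash

python3 -m handwheel '[[[12,0,0],[0,0,0],1],[[0,0,-40],[0,0,0],1],[[-28,0,0],[0,0,0],1],[[-28,0,0],[0,0,0],1],[[0,0,0],[0,0,0],1],[[0,0,0],[0,0,0],1]]'
python3 -c "
from look import *
T=ch((.579,.025),-2.84)
c=snap('wrist','pics/w12.png')
s=r.sense();print(s['eef_pos'],tyaw(s),shift(T(26,-145,44)))"
```

```text
clock: 30.85
eef_pos: [0.5876, -0.1198, 0.0841]
ee_rot: [[0.999, -0.051, -0.002], [-0.051, -0.999, 0.001], [-0.002, -0.001, -1.0]]
ft_force: [-0.3, -0.3, -0.9]
opening: 0.0002
grip_force: 0.0
[ 0.58859232 -0.11996588  0.08459976] -2.8988930912449167 [9.3, 0.7, 40.6]
```

View pics/w12.png

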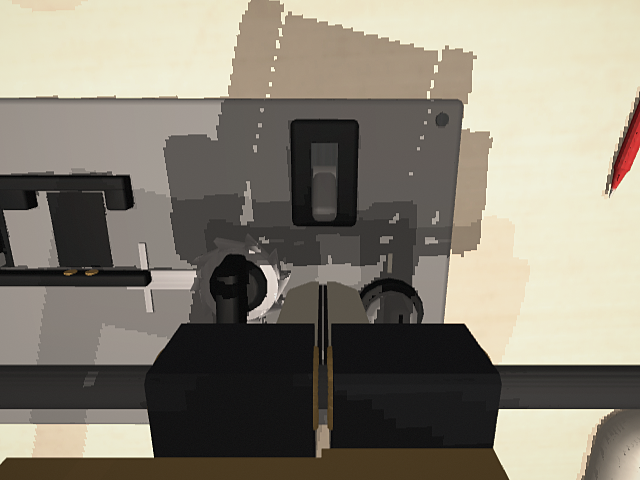

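The toggle at (324,195) leans fully to the front (off). Now throwing it on.

```bash

python3 -m handwheel '[[[4,0,20],[0,0,0],1],[[0,0,18],[0,0,0],1],[[0,0,0],[0,0,0],1],[[8,0,0],[0,0,0],1],[[8,0,0],[0,0,0],1],[[8,0,0],[0,0,0],1],[[8,0,0],[0,0,0],1],[[8,0,0],[0,0,0],1],[[4,0,0],[0,0,0],1],[[0,0,0],[0,0,0],1]]'
python3 -m handwheel '[[[2,0,0],[0,0,0],1],[[1,0,0],[0,0,0],1],[[0,0,0],[0,0,0],1]]'
```

```text
clock: 31.9
eef_pos: [0.6342, -0.1225, 0.047]
ee_rot: [[0.999, -0.05, -0.007], [-0.05, -0.999, 0.001], [-0.007, -0.0, -1.0]]
ft_force: [-19.3, 1.0, 14.1]
opening: 0.0004
grip_force: 12.0
clock: 32.2
eef_pos: [0.6346, -0.1225, 0.0468]
ee_rot: [[0.999, -0.051, -0.012], [-0.05, -0.999, 0.001], [-0.012, -0.0, -1.0]]
ft_force: [-30.5, 0.1, 21.3]
opening: 0.0001
grip_force: 18.8
```

```bash

python3 -m handwheel '[[[-14,0,0],[0,0,0],1],[[0,0,-35],[0,0,0],1],[[0,0,-35],[0,0,0],0.2],[[-38,19,0],[0,0,0],0.2],[[-38,19,0],[0,0,0],0.2],[[0,0,0],[0,0,0],0.2],[[0,0,0],[0,0,0],0.2]]'
python3 -c "
from look import *
c=snap('wrist','pics/w13.png')
s=r.sense();print(s['eef_pos'],tyaw(s),shift([.55,-.158,.036]),proj(c,[.55,-.158,.054]))"
```

```text
clock: 32.9
eef_pos: [0.5482, -0.1564, 0.1175]
ee_rot: [[0.999, -0.052, 0.001], [-0.052, -0.999, -0.0], [0.001, 0.0, -1.0]]
ft_force: [0.7, -0.3, 0.8]
opening: 0.0346
grip_force: 0.0
[ 0.54907038 -0.15625612  0.11780114] -2.922630470509508 [0.8, 1.7, 81.8] [324.77334561 253.23866915]
```

View pics/w13.png

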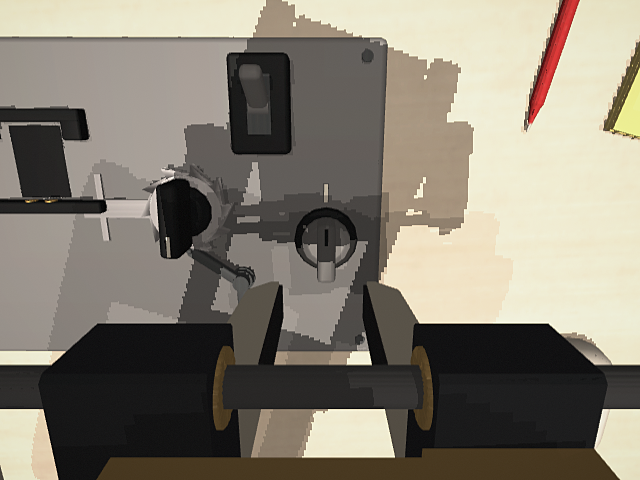

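The toggle at (252,80) leans back (on), and the start grip at (326,255) is under the tool. Grip and twist it.

```bash

python3 -m handwheel '[[[0.8,1.7,40],[0,0,0],0.2],[[0,0,38],[0,0,0],0.2],[[0,0,0],[0,0,0],0.2],[[0,0,0],[0,0,0],1],[[0,0,0],[0,0,0],1],[[0,0,0],[0,0,0],1],[[0,0,0],[0,0,0],1],[[0,0,0],[0,0,0],1],[[0,0,0],[0,0,0],1]]'
python3 -m handwheel '[[[0,0,0],[0,0,8],1],[[0,0,0],[0,0,8],1],[[0,0,0],[0,0,8],1],[[0,0,0],[0,0,8],1],[[0,0,0],[0,0,8],1],[[0,0,0],[0,0,8],1],[[0,0,0],[0,0,5],1],[[0,0,0],[0,0,0],1]]'
python3 -c "
from look import *
s=r.sense();print(tyaw(s),s['ft_torque'],s['qpos'][5])"
```

```text
clock: 33.85
eef_pos: [0.5502, -0.1585, 0.0412]
ee_rot: [[0.999, -0.051, 0.003], [-0.051, -0.999, -0.001], [0.004, 0.001, -1.0]]
ft_force: [0.8, -0.7, 6.7]
opening: 0.0107
grip_force: 30.0
clock: 34.65
eef_pos: [0.5494, -0.16, 0.0412]
ee_rot: [[0.558, -0.83, 0.002], [-0.83, -0.558, -0.004], [0.004, 0.0, -1.0]]
ft_force: [-4.2, -7.5, 8.1]
opening: 0.0107
grip_force: 30.0
-56.10115785281533 [-1.19167327  0.67709467  0.09221664] 124.88739963816447
```

```bash

python3 -m handwheel '[[[0,0,0],[0,0,3],1],[[0,0,0],[0,0,3],1],[[0,0,0],[0,0,0],1]]'
python3 -c "
from look import *
s=r.sense();print(tyaw(s),s['ft_torque'],s['opening'])"
python3 -m handwheel '[[[0,0,0],[0,0,2.5],1],[[0,0,0],[0,0,0],1]]'
python3 -c "
from look import *
s=r.sense();print(tyaw(s),s['ft_torque'],s['opening'])"
```

```text
clock: 34.95
eef_pos: [0.5493, -0.1601, 0.0412]
ee_rot: [[0.469, -0.883, 0.002], [-0.883, -0.47, -0.004], [0.004, 0.0, -1.0]]
ft_force: [-5.4, -7.3, 9.0]
opening: 0.0109
grip_force: 30.3
-61.998064556396606 [-1.2249538   0.86493326  0.39362969] 0.010859288471935877
clock: 35.15
eef_pos: [0.5493, -0.1601, 0.0413]
ee_rot: [[0.431, -0.902, 0.002], [-0.902, -0.431, -0.004], [0.004, 0.0, -1.0]]
ft_force: [-4.3, -7.8, 7.9]
opening: 0.011
grip_force: 31.5
-64.46086827109043 [-1.22875913  0.81347227  0.57420597] 0.011017490149085814
```

```bash

python3 -m handwheel '[[[0,0,0],[0,0,0],-0.3],[[0,0,0],[0,0,0],-0.3],[[0,0,0],[0,0,0],-0.3],[[0,0,-40],[0,0,-5],-0.3],[[0,0,-40],[0,0,-8],-0.3],[[0,0,-30],[0,0,-8],-0.3],[[0,0,-30],[0,0,-8],-0.3],[[0,0,-30],[0,0,-8],-0.3],[[0,0,-30],[0,0,-8],-0.3],[[0,0,0],[0,0,-8],-0.3]]'
python3 -m handwheel '[[[0,0,0],[0,0,-8],-0.3],[[-20,-40,0],[0,0,0],-0.3],[[-20,-40,0],[0,0,0],-0.3],[[0,0,0],[0,0,0],-0.3],[[0,0,0],[0,0,0],-0.3],[[0,0,0],[0,0,0],-0.3]]'
python3 - <<'E'
from look import *
c=snap("wrist","pics/w14.png")
s=r.sense();print(s["eef_pos"],tyaw(s))
E
```

```text
clock: 36.15
eef_pos: [0.5509, -0.1579, 0.2447]
ee_rot: [[0.981, -0.191, 0.007], [-0.191, -0.982, -0.002], [0.008, 0.0, -1.0]]
ft_force: [-0.5, 0.2, 0.0]
opening: 0.0604
grip_force: 0.0
clock: 36.75
eef_pos: [0.5137, -0.0758, 0.2392]
ee_rot: [[0.998, -0.059, 0.0], [-0.059, -0.998, -0.0], [0.0, -0.0, -1.0]]
ft_force: [0.5, -0.4, -0.8]
opening: 0.0607
grip_force: 0.0
[ 0.51372394 -0.07607849  0.23913402] -3.4188469491525595
```

View pics/w14.png

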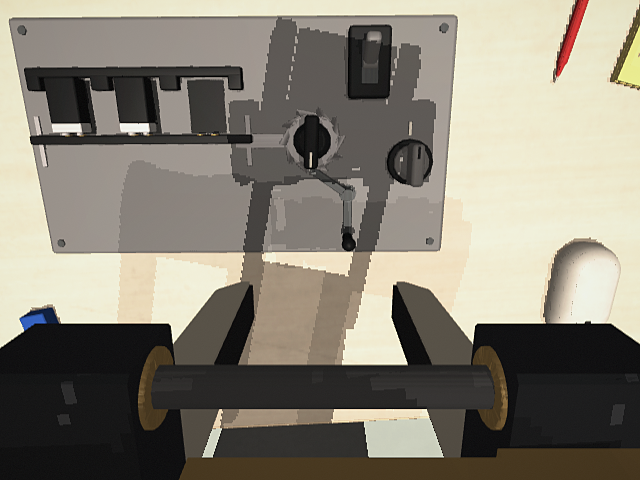

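Both batteries are seated at (68,105) and (136,105) with the bar closed on them. The toggle is on (371,45), the start knob is back at zero (412,165), the pin is in (348,240), and nothing is being touched. Handing in.

```bash
python3 -c "
from plant import r
print(r.finish_job())"
```

```text
the job is handed in; nothing more can be done
None
```

The job is handed in: both batteries are in the mid and left bays with the bar closed five clicks, the cutout is on, and the start knob was twisted to its stop and sprang back.

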